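# Guard down, zero the metering valve and open it two turns

## Robot

A 7-joint arm with a two-finger parallel gripper is mounted at the origin on a cart in front of the work surface, level with it; the furniture and walls round the work are solid. World frame = base frame: x ahead of the robot, y to its left, z up, the work surface at z = 0. Lengths are in m, angles in rad, forces in N, time in s.
With the tool pointing down it reaches from about 0.425 to 0.925 m from the base axis. Payload 6.8 kg.
Tool frame: the origin (TCP) lies midway between the tips of the shut fingers; the grasp point (between the pads) lies 19 mm behind it; z points along the fingers, y is the line along which they close (so a half turn about z gives the same grasp; the last joint's range is limited). The gripper opens to 88 mm and grips with 3 to 60 N. Pads are 20 mm wide; open, the fingers measure 115 mm over their backs; the gripper's body (75 mm by 178 mm) begins 61 mm behind the grasp point.
Start: joints at [-1.431, 0.477, 0.022, 1.555, -0.011, 1.109, -0.083], TCP at [0.166, 0.654, 0.223] pointing down, gripper open.
Joint ranges: [-2.96, 2.96], [-0.34, 2.1], [-1.41, 1.46], [0.24, 2.44], [-1.37, 4.51], [0.17, 1.92], [-2.96, 2.96]. Speed limits (rad/s): [2.39, 2.39, 3.14, 3.14, 3.14, 3.14, 3.14].

## Interface

Orientations are given as a 3x3 rotation matrix whose columns are the frame's x, y, z axes.
In Python, from bench import robot, imaging gives the robot as it stands.
- The arm moves only by the tool step_arm, never from a script. Its argument "steps" is one flat list of numbers, 7 for each row, row after row: the turn, a rotation vector about the world's x, y, z in degrees, then the shift along the world's x, y, z in cm, then the opening, from -1 (shut) to 1 (fully open). A call has 1 to 20 rows; each row shifts and turns the commanded pose from where the row before left it; what a row does not reach is not made up. A row lasts 1/12 s, in which the tool goes at most 41.7 mm and 7.16 degrees, less where a joint would pass 70% of its speed; a pose out of reach is approached as far as the arm can. A call with a gripper value outside its range is refused whole. The fingers move at their own pace and stop on an object; "newtons" is the grip in N (left out, the last holds). Time passes only in rows, so rows that do not move let the fingers close. It gives the time, the measured TCP pose, the force, the opening and the grip force at its end, in the units of the state.
- robot.sense(): the state, without advancing time (a new reading comes with each control period).
- imaging.read_camera(name): name is "side" or "top"; returns the picture (480x640x3 uint8, red, green, blue); there is no depth.
- imaging.get_calibration(name): a dict with "vertical_fov" (degrees; the focal length in pixels is half the picture's height over the tangent of half this angle, whatever the lens; pixels are square), "cx", "cy" (the principal point, pixels), "R" (3x3) and "t" (3): a world point X has camera coordinates R X + t. Camera axes: x right, y down, z forward; pixel columns grow to the right and rows downward; lengths in m; the calibration is good to about 2 mm. A picture is of the moment at which its call begins. get_calibration takes no time and is no camera call.
- robot.finish_job(): hands the job in; it is judged then, once.
Trained networks look in the newest picture that a camera, given by its name, has taken for a name from the list of things; names that differ only in an ending like _2 or _b are one class to them, and where a whole thing is asked for, a point or a joint stands for the part that bears it (a point fixed in the world has none). Each returns a list of dicts, best first, with "conf" (0 to 1); they miss things now and then, are a little off and sometimes report something else, mostly with a low value. They report only what shows in the picture. A call takes as long as a camera call.
- imaging.trace(target, camera): "pixels" (480x640 bool, what is visible of it) and "box" ([centre column, centre row, width, height] in pixels, round what is visible of it).
The state is a dict: "time": time; "joint_positions": joint angles; "joint_vel": joint speeds; "joint_torque": joint torques, N m; "eef_pos": TCP position; "orientation": TCP orientation; "wrist_force": force on the tool from outside, world axes, zero at the start; "wrist_torque": the same for the moment, N m; "width": finger opening in m; "finger_force": force on a finger pad.
Only numpy, scipy, OpenCV 4.12 (cv2) and the standard library are available. Lean on these libraries where they do the work, as an engineer would, in place of code of your own. Each camera call takes 0.05 s, during which the arm holds its last target. There are 200 camera calls.

## Task

Get the leak-test rig ready to fill: first lower the clear hinged guard gently down onto the box over the clamped part; it has a ball knob. Then turn the valve handwheel clockwise (seen from above) until it comes up against its stop, and back it off counter-clockwise exactly two full turns from that stop. Finish still gripping the wheel's crank handle, ready to shut the valve, and leave the tools and parts lying about where they are.

Things in the scene. Friction and masses are not known exactly. Their poses are not given: they have to be found in the camera images.
- test_rig: leak-test rig: aluminium plate 185 x 386 mm (x, y), top 20 mm up, fixed; origin on the worktop under it. x points away from the operator, y to his left, z up. Left: guard box (x -52..52, y -36..190, height 98 mm) with a steel part clamped inside. Right: valve with handwheel, vertical axis at x 0, y -115 mm; behind it a steel bottle (top 81 mm), between wheel and box a gauge (top 85 mm)
- guard (a joint): angle of the clear guard lid about its rear hinge (parallel to the rig's y), rad: 0 = level on the box (its stop), 1.57 = upright; opens up and to the rear. Starts at 1.42 to 1.72. A friction hinge holds it there, but below 1.2 to 1.3 it falls by itself unless held
- guard_hinge (a point): point on the guard's hinge line (104 mm above the worktop), straight behind the knob; axes as the rig's
- guard_knob (a point): centre of the guard's black ball knob, 30 mm diameter, on an 8 mm stem 41 mm in front of the lid's edge, in the plane of the lid, 158 mm from the hinge line. With the lid upright the knob is on top, about 262 mm high; with the lid down it stands out in front of the box, 104 mm high
- valve_wheel (a joint): handwheel angle, rad: 0 = shut against its hard stop, growing counter-clockwise seen from above (opening); starts 1.6 to 5.0 open. Packing friction about 0.08 N m; stays where left. The wheel rises 2 mm for each turn opened. At 0 the crank handle is on the operator's side of the hub (along the rig's -x)
- wheel_hub (a point): centre of the handwheel in the plane of its rim, on the vertical valve axis, 109 mm high when shut; the wheel is 111 mm in outer diameter, the nut on its hub ends 12 mm above this point. It turns with the wheel
- crank_mid (a point): mid-height of the crank handle's upright black grip, 45 mm from the valve axis, 36 mm above the rim plane; the grip is 22 mm in diameter, 56 mm long, and revolves freely on its own pin
- crank_grip: the same revolving grip of the crank handle; origin at the middle of its underside, z up; it turns about itself as it is cranked
- plug_gauge: bystander: thread plug gauge, 102 mm long, 18 mm high, lying on the plate in front of the guard box
- ring_gauge: bystander: ring gauge, 40 mm diameter, 11 mm high, right of the rig
- oil_bottle: bystander: squeeze oiler, 45 mm diameter, 158 mm high, left of the rig; origin at its underside
- marker: bystander: marker pen, 131 mm long, in front of the rig
- caliper: bystander: digital caliper, 235 mm long, lying flat on the mat to the right
- bush_a: bystander: plain black bush, 34 mm diameter, 74 mm high, standing on the mat behind the rig
- bush_b: bystander: black coupling with a notched top, 34 mm diameter, 74 mm high, beside that bush
- screwdriver: bystander: screwdriver, 191 mm long, near the worktop's right edge
- monitor_corner (a point): obstacle: lower near corner of the fixed flat monitor, 180 mm up, right of and behind the rig; its 20 mm thick panel runs from here 560 mm away from the robot along the world's x axis and 345 mm up. Swing in to the rig short of it, about 0.5 m from the base axis

How it is judged:
On the way, in this order (a step that is already met when the one before it is completed fails the run):
1. the guard lies on the box (value of joint guard below 0.04 rad), for 0.2 s.
2. the valve is shut against its stop (value of joint valve_wheel below 0.07 rad), for 0.1 s.
At the end, for the whole second after the job is handed in: The handwheel stands two turns (12.57 rad) open from its stop, within 0.30 rad (17 degrees), and still; the guard is down on the box (under 0.04 rad); the fingers hold the crank grip (contact force over 3 N, grasp point within 35 mm of the grip's middle) (value of joint valve_wheel between 12.266 and 12.866 rad and velocity of joint valve_wheel between -0.1 and 0.1 rad/s and value of joint guard below 0.04 rad and contact force between the fingers and crank_grip above 3 N and distance between the grasp point and crank_mid below 0.035 m); the arm keeps its last pose, push and grip.
It fails at once if the guard is let fall or slammed onto the box (value of joint guard below 0.2 rad and velocity of joint guard below -2.5 rad/s).
It fails at once if a bystander is pushed away (over 30 mm) (distance of any of plug_gauge, ring_gauge, oil_bottle, marker, caliper, bush_a, bush_b, screwdriver from where it was at the start of the episode above 0.03 m).
It also fails if it takes over 70 s, if anything falls off the work surface, if the arm or the gripper's body presses on something with over 40 N, if the wrist force passes 120 N, or if a joint passes its speed limit or range.

## Working session

There is one attempt and no reset: what is moved stays moved. The work goes in short steps, Python scripts to look and compute and a tool call to move; the robot and the scene stay as the last step left them, time stands still between calls to the robot, and variables do not carry over. Pictures are saved under pics/ and viewed, at most 10 in all, crops included, and the job is handed in when it is done.

Besides the shell and the picture viewer there is one more tool, called after "Call:" as a command line: name --argument value ..., lists and objects as JSON in quotes. step_arm: Moves the arm, as the interface text tells. Its arguments: {"type":"object","properties":{"steps":{"type":"array"},"newtons":{"type":"number"}},"required":["steps"]}

```bash
mkdir -p pics; cat > h.py <<'E'
import numpy as np, cv2
from bench import robot, imaging
def cal(n):
    c=imaging.get_calibration(n); f=240/np.tan(np.radians(c["vertical_fov"])/2)
    return f,c["cx"],c["cy"],np.array(c["R"]),np.array(c["t"])
def proj(n,X):
    f,cx,cy,R,t=cal(n); p=R@np.array(X)+t; return np.array([cx+f*p[0]/p[2],cy+f*p[1]/p[2]])
def ray(n,u,v):
    f,cx,cy,R,t=cal(n); return -R.T@t, R.T@np.array([(u-cx)/f,(v-cy)/f,1])
def atz(n,u,v,z):
    o,d=ray(n,u,v); return o+d*(z-o[2])/d[2]
def tri(uv1,uv2,n1="side",n2="top"):
    o,d=ray(n1,*uv1);p,e=ray(n2,*uv2)
    A=np.stack([d,-e],1); s=np.linalg.lstsq(A,p-o,rcond=None)[0]
    a,b=o+d*s[0],p+e*s[1]; return (a+b)/2,np.linalg.norm(a-b)
def shot(n,name):
    im=imaging.read_camera(n); cv2.imwrite(f"pics/{name}.png",cv2.cvtColor(im,cv2.COLOR_RGB2BGR)); return im
E
python3 - <<'E'
from h import *
for n in("side","top"):
    shot(n,n+"0"); f,cx,cy,R,t=cal(n); print(n,f,cx,cy,(-R.T@t).round(3),R.round(2).tolist())
    for k in("guard_knob","wheel_hub","crank_mid","crank_grip","guard_hinge","test_rig","monitor_corner","oil_bottle"):
        try: print(k,[(round(d["conf"],2),np.round(d["box"]).tolist(),[int(v.mean()) for v in np.nonzero(d["pixels"])[::-1]]) for d in imaging.trace(k,n)[:2]])
        except Exception as e: print(k,e)
E
```

```text
side 493.84933729976444 318.36831323531845 241.52206022750812 [ 0.588 -1.023  0.646] [[1.0, -0.0, -0.02], [-0.02, -0.47, -0.88], [-0.01, 0.88, -0.47]]
guard_knob [(0.64, [345.0, 217.0, 38.0, 81.0], [343, 223]), (0.57, [418.0, 285.0, 16.0, 13.0], [418, 285])]
wheel_hub [(0.89, [281.0, 244.0, 52.0, 40.0], [284, 249])]
crank_mid [(0.73, [300.0, 236.0, 12.0, 31.0], [298, 235]), (0.47, [345.0, 214.0, 42.0, 83.0], [343, 224])]
crank_grip [(0.63, [299.0, 236.0, 8.0, 22.0], [298, 234]), (0.53, [246.0, 250.0, 31.0, 12.0], [244, 251])]
guard_hinge [(0.73, [319.0, 404.0, 102.0, 38.0], [304, 397]), (0.72, [303.0, 250.0, 131.0, 150.0], [311, 264])]
test_rig [(0.74, [304.0, 249.0, 127.0, 152.0], [310, 264]), (0.69, [302.0, 235.0, 8.0, 26.0], [298, 235])]
monitor_corner it knows: bush, caliper, crank_grip, crank_mid, guard, guard_hinge, guard_knob, marker, oil_bottle, plug_gauge, ring_gauge, screwdriver, test_rig, valve_wheel, wheel_hub
oil_bottle [(0.59, [288.0, 205.0, 13.0, 40.0], [287, 206]), (0.52, [305.0, 250.0, 132.0, 146.0], [311, 264])]
top 477.8222740280716 318.68848801275396 235.01865763063532 [ 0.407 -0.036  1.202] [[0.02, -1.0, -0.0], [-0.98, -0.02, -0.18], [0.18, 0.01, -0.98]]
guard_knob [(0.86, [310.0, 198.0, 61.0, 92.0], [310, 194])]
wheel_hub [(0.79, [339.0, 282.0, 50.0, 54.0], [337, 281])]
crank_mid [(0.68, [333.0, 263.0, 8.0, 13.0], [331, 261])]
crank_grip [(0.54, [333.0, 263.0, 6.0, 11.0], [332, 261])]
guard_hinge [(0.69, [306.0, 242.0, 144.0, 184.0], [308, 244])]
test_rig [(0.89, [308.0, 241.0, 148.0, 182.0], [307, 244])]
monitor_corner it knows: bush, caliper, crank_grip, crank_mid, guard, guard_hinge, guard_knob, marker, oil_bottle, plug_gauge, ring_gauge, screwdriver, test_rig, valve_wheel, wheel_hub
oil_bottle [(0.87, [173.0, 283.0, 26.0, 18.0], [173, 284])]
```

View pics/side0.png

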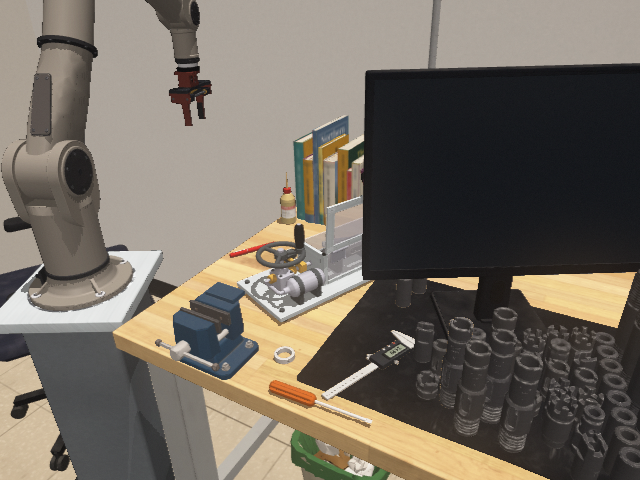

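View pics/top0.png

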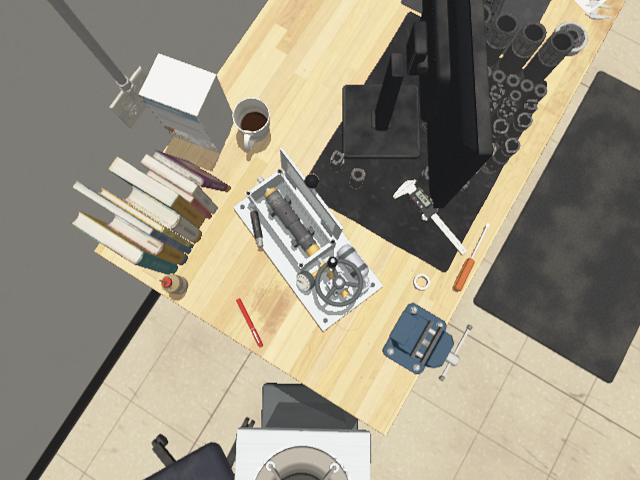

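The side view has the rig at about (305,255), with the knob hidden near the monitor edge at (363,178). The top view shows the rig yawed about −50°, the knob near (312,181), the wheel at (338,283) and the crank at (333,262). I'll zoom in on the rig.

```bash
python3 - <<'E'
import cv2
a=cv2.imread("pics/top0.png")[140:335,225:395]; cv2.imwrite("pics/topz.png",cv2.resize(a,None,fx=3,fy=3,interpolation=cv2.INTER_CUBIC))
E
```

```text
(no output)
```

View pics/topz.png

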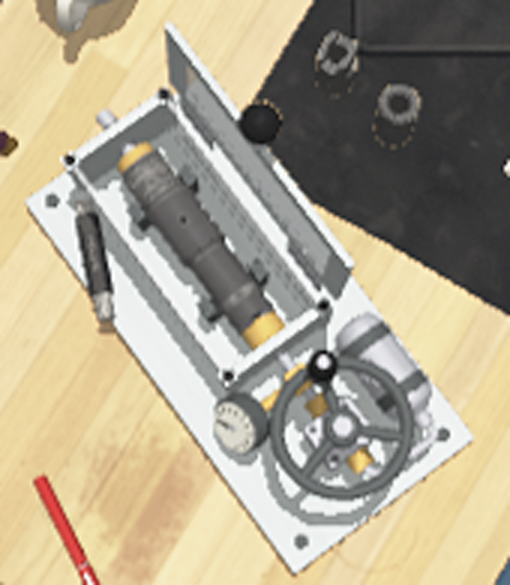

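The crop shows plate corners at (234,208), (323,331) and (382,286), box corners, the knob at (312,181), the hub at (339,282) and the crank top at (332,261). I'll fit the rig pose.

```bash
cat >> h.py <<'E'
def rot(a): return np.array([[np.cos(a),-np.sin(a),0],[np.sin(a),np.cos(a),0],[0,0,1]])
E
python3 - <<'E'
from h import *
from scipy.optimize import least_squares
P=[((28,203),(-.0925,.193,.02)),((295,574),(-.0925,-.193,.02)),((472,437),(.0925,-.193,.02)),((69,160),(-.05,.188,.098)),((163,95),(.05,.188,.098)),((323,306),(.05,-.034,.098)),((228,377),(-.05,-.034,.098))]
U=lambda p:np.array(p)/3+np.array([225,140])-1/3
W=lambda q,X:rot(q[2])@np.array(X)+[q[0],q[1],0]
s=least_squares(lambda q:np.concatenate([proj("top",W(q,X))-U(u) for u,X in P]),[.5,0,-.9])
q=s.x;print("q",q,s.fun.round(1)); np.save("q.npy",q)
# wheel: z rise + crank angle
def wh(a):
    z=.109+.002*a/6.283; return W(q,(0,-.115,z+.012)),W(q,(-.045*np.cos(a),-.115-.045*np.sin(a),z+.064))
f=lambda a:np.concatenate([proj("top",wh(a)[0])-U((343,427)),proj("top",wh(a)[1])-U((321,362))])
A=np.arange(1.6,5,.02);b=min(A,key=lambda a:(f(a)[2:]**2).sum());print("wheel",b,f(b))
o,d=ray("top",*U((261,122)))
# knob: hinge x?; find on arc assuming hinge rig x=hx
for hx in(.045,.052,.058):
  def g(p): 
    return proj("top",W(q,(hx-.158*np.cos(p[0]),p[1],.104+.158*np.sin(p[0]))))-U((261,122))
  r=least_squares(g,[1.5,.08]);print(hx,r.x,W(q,(hx-.158*np.cos(r.x[0]),r.x[1],.104+.158*np.sin(r.x[0]))),W(q,(hx,r.x[1],.104)))
print(W(q,(0,-.115,.11)))
for n in["side"]:
  print([proj(n,X).round() for X in (wh(b)[1],wh(b)[0])])
s=robot.sense();print(s["eef_pos"],np.round(s["orientation"],3).tolist(),s["width"],s["time"])
E
```

```text
q [ 5.88896257e-01 -8.68564479e-04 -9.17823888e-01] [ 0.4  0.4  1.3  1.8  2.8  2.3 -3.2 -1.5 -0.4 -3.6  1.1 -0.6 -1.9  0.8]
wheel 4.400000000000002 [-1.81769895 -1.21739123 -0.33115149 -1.29544043]
0.045 [1.72714671 0.07423266] [ 0.69014508 -0.01105275  0.26007274] [0.67519763 0.00848883 0.104     ]
0.052 [1.6814525  0.07398799] [ 0.68985669 -0.01107842  0.26103365] [0.67925615 0.00278021 0.104     ]
0.058 [1.64274562 0.07384603] [ 0.68968935 -0.01109332  0.26159122] [ 0.68278869 -0.00207173  0.104     ]
[ 0.4975539  -0.07073682  0.11      ]
[array([299., 224.]), array([281., 249.])]
[0.16555226 0.65439701 0.22268187] [[-0.969, 0.245, -0.0], [0.245, 0.969, 0.0], [0.0, 0.0, -1.0]] 0.08749102692361219 0.8
```

```bash
python3 - <<'E'
from h import *
for n in("side","top"): print({k:v for k,v in imaging.get_calibration(n).items() if k not in"Rt"})
q=np.load("q.npy");W=lambda X:rot(q[2])@np.array(X)+[q[0],q[1],0]
im=cv2.imread("pics/top0.png")[140:335,225:395];im=cv2.resize(im,None,fx=3,fy=3,interpolation=cv2.INTER_CUBIC)
def ln(L,c):
    p=[tuple(((proj("top",W(X))-[225,140])*3+1).astype(int)) for X in L]
    for a,b in zip(p,p[1:]+p[:1]): cv2.line(im,a,b,c,1)
ln([(-.0925,-.193,.02),(.0925,-.193,.02),(.0925,.193,.02),(-.0925,.193,.02)],(0,0,255))
ln([(-.052,-.036,.098),(.052,-.036,.098),(.052,.19,.098),(-.052,.19,.098)],(0,255,0))
ln([(.0555*np.cos(a),-.115+.0555*np.sin(a),.11) for a in np.arange(0,6.3,.3)],(255,0,0))
cv2.imwrite("pics/ov.png",im)
E
```

```text
{'vertical_fov': 51.83748074261712, 'cx': 318.36831323531845, 'cy': 241.52206022750812}
{'vertical_fov': 53.33881717555268, 'cx': 318.68848801275396, 'cy': 235.01865763063532}
```

View pics/ov.png

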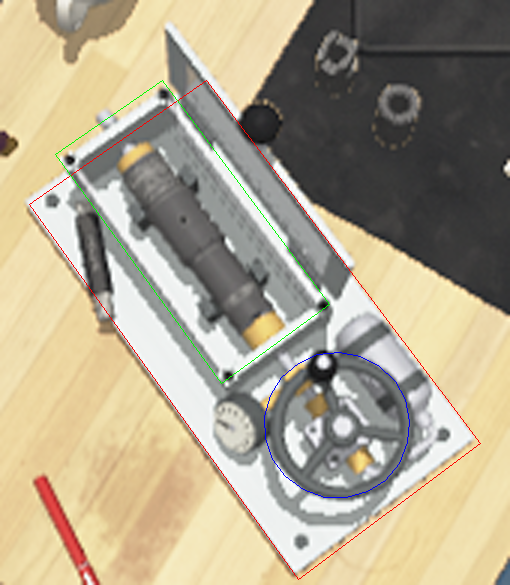

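The overlay agrees except that the black corner dots are inset by about 5 mm. I'll refit with that inset and the hub.

```bash
python3 - <<'E'
from h import *
from scipy.optimize import least_squares
P=[((28,203),(-.0925,.193,.02)),((295,574),(-.0925,-.193,.02)),((472,437),(.0925,-.193,.02)),((69,160),(-.047,.185,.098)),((163,95),(.047,.185,.098)),((323,306),(.047,-.031,.098)),((228,377),(-.047,-.031,.098)),((343,427),(0,-.115,.122))]
U=lambda p:np.array(p)/3+np.array([225,140])-1/3
W=lambda q,X:rot(q[2])@np.array(X)+[q[0],q[1],0]
s=least_squares(lambda q:np.concatenate([proj("top",W(q,X))-U(u) for u,X in P]),[.5,0,-.9],loss="soft_l1")
q=s.x;print("q",q,s.fun.round(1)); np.save("q.npy",q)
def wh(a):
    z=.109+.002*a/6.283; return W(q,(0,-.115,z+.012)),W(q,(-.045*np.cos(a),-.115-.045*np.sin(a),z+.064))
f=lambda a:proj("top",wh(a)[1])-U((321,362))
A=np.arange(1.6,5,.02);b=min(A,key=lambda a:(f(a)**2).sum());print("wheel",b,f(b),wh(b))
for hx in(.045,.052,.058):
  g=lambda p:proj("top",W(q,(hx-.158*np.cos(p[0]),p[1],.104+.158*np.sin(p[0]))))-U((261,122))
  r=least_squares(g,[1.5,.08]);print(hx,r.x,W(q,(hx-.158*np.cos(r.x[0]),r.x[1],.104+.158*np.sin(r.x[0]))),W(q,(hx,r.x[1],.104)))
print(W(q,(0,-.115,.11)), [proj("side",x).round() for x in wh(b)],"rig x,y:",rot(q[2])[:2,:2].T)
for n in("marker","bush","plug_gauge","oil_bottle"):
  print(n,[(round(d["conf"],2),atz("top",*d["box"][:2],.03).round(3).tolist()) for d in imaging.trace(n,"top")[:2]])
E
```

```text
q [ 0.58755322 -0.00226859 -0.91791356] [ 1.   0.9  1.8  2.4  3.4  2.9 -0.9 -0.7 -0.1 -1.4 -0.1 -0.3 -1.  -0.4
 -1.2 -0.6]
wheel 4.420000000000003 [-0.09013805 -0.53048862] (array([ 0.4962046 , -0.07212865,  0.12240697]), array([ 0.53831212, -0.05625552,  0.17440697]))
0.045 [1.72515614 0.07614381] [ 0.69013048 -0.01105405  0.26012141] [0.67537353 0.00824205 0.104     ]
0.052 [1.67948926 0.07590288] [ 0.6898465  -0.01107933  0.2610676 ] [0.6794345  0.00253534 0.104     ]
0.058 [1.64080177 0.07576401] [ 0.68968281 -0.0110939   0.261613  ] [ 0.68296906 -0.00231504  0.104     ]
[ 0.4962046  -0.07212865  0.11      ] [array([280., 249.]), array([298., 224.])] rig x,y: [[ 0.60747881 -0.79433588]
 [ 0.79433588  0.60747881]]
marker [(0.61, [0.393, 0.14, 0.03])]
bush [(0.8, [0.764, -0.119, 0.03]), (0.7, [0.806, -0.065, 0.03])]
plug_gauge [(0.85, [0.639, 0.129, 0.03]), (0.18, [0.567, -0.401, 0.03])]
oil_bottle [(0.87, [0.49, 0.329, 0.03])]
```

Call:
step_arm --steps '[0,0,-2,0.5,-1,4,1,0,0,-2,0.5,-1,4,1,0,0,-2,0.5,-1,4,1,0,0,-1.9,1.9,-3.08,0.1,1,0,0,-1.9,1.9,-3.08,0.1,1,0,0,-1.9,1.9,-3.08,0.1,1,0,0,-1.9,1.9,-3.08,0.1,1,0,0,-1.9,1.9,-3.08,0.1,1,0,0,-1.9,1.9,-3.08,0.1,1,0,0,-1.9,1.9,-3.08,0.1,1,0,0,-1.9,1.9,-3.08,0.1,1,0,0,-1.9,1.9,-3.08,0.1,1,0,0,-1.9,1.9,-3.08,0.1,1,0,0,-1.9,1.9,-3.08,0.1,1,0,0,-1.9,1.9,-3.08,0.1,1,0,0,-1.9,1.9,-3.08,0.1,1,0,0,-1.9,1.9,-3.08,0.1,1,0,0,-1.9,1.9,-3.08,0.1,1,0,0,-1.9,1.9,-3.08,0.1,1,0,0,-1.9,1.9,-3.08,0.1,1]'

```text
time: 2.67
eef_pos: [0.5041, 0.0991, 0.3601]
orientation: [[-0.608, 0.794, 0.001], [0.794, 0.608, 0.001], [0.0, 0.001, -1.0]]
wrist_force: [0.9, 1.3, -0.2]
width: 0.0879
finger_force: 0.0
```

Call:
step_arm --steps '[0,0,0,3.1,-1.83,0,1,0,0,0,3.1,-1.83,0,1,0,0,0,3.1,-1.83,0,1,0,0,0,3.1,-1.83,-1,1,0,0,0,3.1,-1.83,-1,1,0,0,0,3.1,-1.83,-1.5,1,0,0,0,0,0,0,1]'

```text
time: 3.25
eef_pos: [0.6916, -0.0134, 0.3192]
orientation: [[-0.605, 0.796, -0.005], [0.796, 0.605, -0.005], [-0.001, -0.007, -1.0]]
wrist_force: [-1.4, 0.3, -0.9]
width: 0.0883
finger_force: 0.0
```

```bash
python3 - <<'E'
from h import *
s=robot.sense();print(s["eef_pos"],s["wrist_force"])
a=shot("top","t1")[100:260,220:420];b=shot("side","s1")[60:220,260:460]
m=np.vstack([a,b]);cv2.imwrite("pics/m1.png",cv2.resize(m[...,::-1],None,fx=1.8,fy=1.8,interpolation=cv2.INTER_CUBIC))
for n in("top","side"): print(n,[(round(d["conf"],2),np.round(d["box"]).tolist()) for d in imaging.trace("guard_knob",n)[:2]],proj(n,[.690,-.011,.261]),proj(n,s["eef_pos"]))
E
```

```text
[ 0.69163693 -0.01344085  0.3191958 ] [-1.38651735  0.26953621 -0.90929338]
top [(0.84, [328.0, 221.0, 25.0, 40.0]), (0.56, [428.0, 217.0, 69.0, 74.0])] [311.63034916 180.26976065] [312.33270091 170.70759224]
side [(0.55, [344.0, 213.0, 42.0, 78.0])] [367.25274538 177.73544886] [368.81674062 152.1747556 ]
```

View pics/m1.png

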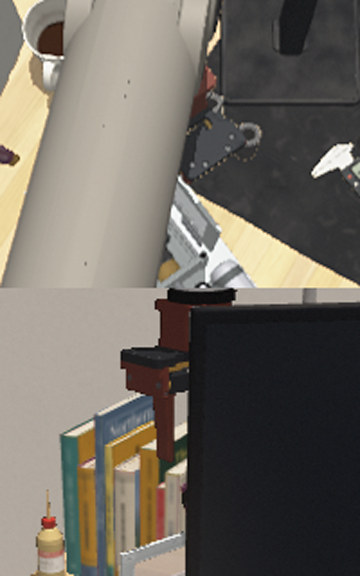

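The arm hides the rig from above. In the side view, the finger is directly over the visible sliver of knob at (363,176), which matches the prediction. I'll go down and grip.

Call:
step_arm --steps '[0,0,0,-0.16,0.2,-2,1,0,0,0,0,0,-2,1,0,0,0,0,0,-2,1,0,0,0,0,0,-1.6,1,0,0,0,0,0,0,1,0,0,0,0,0,0,-1,0,0,0,0,0,0,-1,0,0,0,0,0,0,-1,0,0,0,0,0,0,-1,0,0,0,0,0,0,-1,0,0,0,0,0,0,-1,0,0,0,0,0,0,-1]' --newtons 20

```text
time: 4.45
eef_pos: [0.6881, -0.0071, 0.2489]
orientation: [[-0.609, 0.793, 0.0], [0.793, 0.609, 0.0], [-0.0, 0.0, -1.0]]
wrist_force: [-0.1, -0.2, -0.1]
width: 0.0449
finger_force: 0.0
```

Call:
step_arm --steps '[0,0,0,0.2,-0.35,-0.6,-1,0,0,0,0,0,0,-1,0,0,0,0,0,0,-1,0,0,0,0,0,0,-1,0,0,0,0,0,0,-1]'

```text
time: 4.87
eef_pos: [0.6888, -0.0113, 0.2415]
orientation: [[-0.608, 0.794, -0.003], [0.794, 0.608, -0.001], [0.001, -0.003, -1.0]]
wrist_force: [-2.5, -2.6, -4.4]
width: 0.0291
finger_force: 20.0
```

```bash
python3 - <<'E'
import numpy as np
t=np.linspace(1.68,0,25);c=15.8*np.diff(np.cos(t));z=15.8*np.diff(np.sin(t))
for a,b,e in zip(c,z,t[1:]): print("%.2f: %.2f, %.2f, %.2f"%(e,-.607*a,.794*a,b))
E
```

```text
1.61: -0.67, 0.88, 0.08
1.54: -0.67, 0.88, 0.00
1.47: -0.67, 0.88, -0.07
1.40: -0.67, 0.87, -0.15
1.33: -0.66, 0.86, -0.23
1.26: -0.65, 0.84, -0.30
1.19: -0.63, 0.83, -0.37
1.12: -0.61, 0.80, -0.45
1.05: -0.59, 0.78, -0.52
0.98: -0.57, 0.75, -0.58
0.91: -0.54, 0.71, -0.65
0.84: -0.52, 0.67, -0.71
0.77: -0.48, 0.63, -0.77
0.70: -0.45, 0.59, -0.82
0.63: -0.41, 0.54, -0.87
0.56: -0.38, 0.49, -0.92
0.49: -0.34, 0.44, -0.96
0.42: -0.29, 0.39, -0.99
0.35: -0.25, 0.33, -1.02
0.28: -0.21, 0.27, -1.05
0.21: -0.16, 0.21, -1.07
0.14: -0.12, 0.15, -1.09
0.07: -0.07, 0.09, -1.10
0.00: -0.02, 0.03, -1.11
```

Call:
step_arm --steps '[0,0,0,-0.67,0.88,0.08,-1,0,0,0,-0.67,0.88,0,-1,0,0,0,-0.67,0.88,-0.07,-1,0,0,0,-0.67,0.87,-0.15,-1,0,0,0,-0.66,0.86,-0.23,-1,0,0,0,-0.65,0.84,-0.3,-1]'

```text
time: 5.37
eef_pos: [0.6481, 0.0414, 0.2347]
orientation: [[-0.609, 0.793, -0.002], [0.793, 0.609, -0.002], [-0.0, -0.003, -1.0]]
wrist_force: [0.2, -5.6, -14.3]
width: 0.0289
finger_force: 20.0
```

Call:
step_arm --steps '[0,0,0,-0.63,0.83,-0.5,-1,0,0,0,-0.61,0.8,-0.5,-1,0,0,0,-0.59,0.78,-0.54,-1,0,0,0,-0.57,0.75,-0.6,-1,0,0,0,-0.54,0.71,-0.65,-1,0,0,0,-0.52,0.67,-0.71,-1]'

```text
time: 5.87
eef_pos: [0.6135, 0.0863, 0.2013]
orientation: [[-0.608, 0.794, -0.002], [0.794, 0.608, -0.001], [-0.0, -0.002, -1.0]]
wrist_force: [-4.8, -7.3, -3.6]
width: 0.0293
finger_force: 20.0
```

Call:
step_arm --steps '[0,0,0,-0.48,0.63,-0.77,-1,0,0,0,-0.45,0.59,-0.82,-1,0,0,0,-0.41,0.54,-0.87,-1,0,0,0,-0.38,0.49,-0.92,-1,0,0,0,-0.34,0.44,-0.96,-1,0,0,0,-0.29,0.39,-0.99,-1,0,0,0,-0.25,0.33,-1.02,-1]'

```text
time: 6.45
eef_pos: [0.5871, 0.1204, 0.1375]
orientation: [[-0.609, 0.793, -0.003], [0.793, 0.609, -0.001], [0.001, -0.003, -1.0]]
wrist_force: [-5.7, -7.2, -1.9]
width: 0.029
finger_force: 20.0
```

Call:
step_arm --steps '[0,0,0,-0.21,0.27,-1.05,-1,0,0,0,-0.16,0.21,-1.07,-1,0,0,0,-0.12,0.15,-1.09,-1,0,0,0,-0.05,0.06,-0.7,-1,0,0,0,-0.03,0.04,-0.6,-1,0,0,0,-0.02,0.03,-0.6,-1,0,0,0,0,0,-0.3,-1,0,0,0,0,0,0,-1]'

```text
time: 7.12
eef_pos: [0.5811, 0.1283, 0.0844]
orientation: [[-0.608, 0.794, -0.004], [0.794, 0.608, -0.0], [0.002, -0.003, -1.0]]
wrist_force: [-9.4, -7.0, 4.9]
width: 0.0292
finger_force: 20.0
```

Call:
step_arm --steps '[0,0,0,0,0,0,-1,0,0,0,0,0,0,-1,0,0,0,0,0,0,0.1,0,0,0,0,0,0,0.1,0,0,0,0,0,0,0.1,0,0,0,0,0,0,0.1,0,0,0,0,0,1,0.1,0,0,0,0,0,2,0.1,0,0,0,0,0,3,0.1,0,0,0,0,0,3.5,0.1,0,0,0,0,0,3.5,0.1]'

```text
time: 8.03
eef_pos: [0.5835, 0.1289, 0.2155]
orientation: [[-0.609, 0.793, 0.0], [0.793, 0.609, 0.0], [-0.0, 0.0, -1.0]]
wrist_force: [0.8, 0.2, 0.3]
width: 0.0485
finger_force: 0.0
```

```bash
python3 - <<'E'
from h import *
print(atz("side",363,278,.18))
a=shot("top","t2")[120:340,210:430];b=shot("side","s2")[150:330,220:440]
cv2.imwrite("pics/m2.png",cv2.resize(np.hstack([a[:180],b])[...,::-1],None,fx=1.8,fy=1.8,interpolation=cv2.INTER_CUBIC))
E
```

```text
[ 0.65922727 -0.28851087  0.18      ]
```

View pics/m2.png

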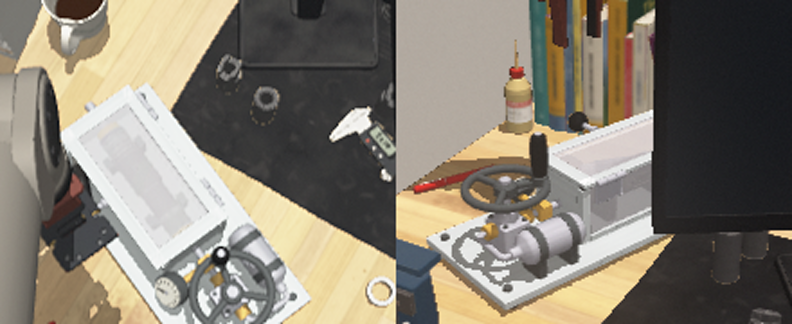

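The lid lies flat on the box, and the crank is unmoved at top (332,262) and side (300,237).

Call:
step_arm --steps '[0,0,0,-0.91,-3.7,0,0.1,0,0,0,-0.91,-3.7,0,0.1,0,0,0,-0.91,-3.7,0,0.1,0,0,0,-0.91,-3.7,0,0.1,0,0,0,-0.91,-3.7,0,0.1,0,0,0,0,0,0,0.1,0,0,0,0,0,0,0.1]'

```text
time: 8.72
eef_pos: [0.5377, -0.0586, 0.214]
orientation: [[-0.605, 0.796, 0.001], [0.796, 0.605, 0.0], [-0.001, 0.001, -1.0]]
wrist_force: [0.0, 0.1, -0.4]
width: 0.0485
finger_force: 0.0
```

```bash
python3 - <<'E'
from h import *
s=robot.sense();print(s["eef_pos"],s["time"])
print(proj("side",[.538,-.056,.1464]),proj("side",[.538,-.056,.1744]))
im=shot("side","s3")
d=imaging.trace("crank_mid","side");print([(x["conf"],x["box"]) for x in d[:2]])
a=im[170:290,230:390];cv2.imwrite("pics/s3z.png",cv2.resize(a[...,::-1],None,fx=4,fy=4,interpolation=cv2.INTER_CUBIC))
E
```

```text
[ 0.53774405 -0.05859646  0.21404599] 8.7167
[298.85279582 235.53485176] [298.33423855 224.12205197]
[(0.66, [301.1, 237.1, 11.4, 21.6])]
```

View pics/s3z.png

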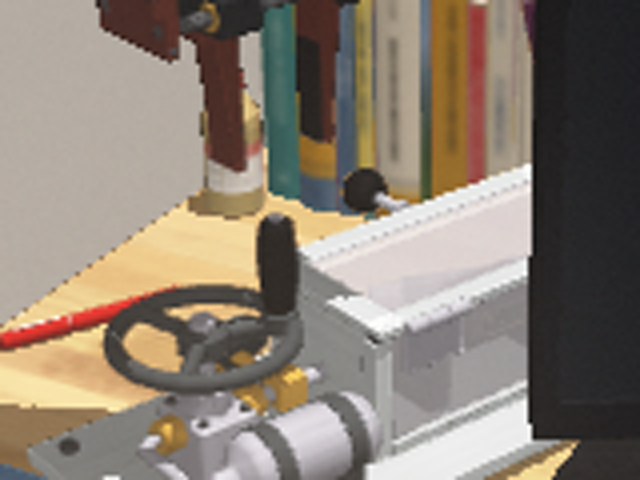

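The grip is centred at about (299.5,236), within a pixel of prediction, and the open fingers straddle it. I'll go down and close.

Call:
step_arm --steps '[0,0,0,0.1,0.25,-2,0.1,0,0,0,0,0,-2,0.1,0,0,0,0,0,-2,0.1,0,0,0,0,0,-1.5,0.1,0,0,0,0,0,-0.9,0.1,0,0,0,0,0,0,-1,0,0,0,0,0,0,-1,0,0,0,0,0,0,-1,0,0,0,0,0,0,-1,0,0,0,0,0,0,-1,0,0,0,0,0,0,-1]' --newtons 25

```text
time: 9.73
eef_pos: [0.5364, -0.0555, 0.1296]
orientation: [[-0.607, 0.794, -0.005], [0.794, 0.607, -0.001], [0.002, -0.004, -1.0]]
wrist_force: [-8.6, -3.3, 4.8]
width: 0.0219
finger_force: 25.0
```

```bash
python3 - <<'E'
import numpy as np
a=np.radians(22.4-15*np.arange(18));x=4.5*np.cos(a);y=4.5*np.sin(a)
for i in range(17):print("0,0,0,%.2f,%.2f,-0.008,-1,"%(x[i+1]-x[i],y[i+1]-y[i]),end=" ")
E
```

```text
0,0,0,0.30,-1.14,-0.008,-1, 0,0,0,-0.00,-1.17,-0.008,-1, 0,0,0,-0.31,-1.13,-0.008,-1, 0,0,0,-0.59,-1.02,-0.008,-1, 0,0,0,-0.83,-0.83,-0.008,-1, 0,0,0,-1.02,-0.59,-0.008,-1, 0,0,0,-1.14,-0.30,-0.008,-1, 0,0,0,-1.17,0.00,-0.008,-1, 0,0,0,-1.13,0.31,-0.008,-1, 0,0,0,-1.02,0.59,-0.008,-1, 0,0,0,-0.83,0.83,-0.008,-1, 0,0,0,-0.59,1.02,-0.008,-1, 0,0,0,-0.30,1.14,-0.008,-1, 0,0,0,0.00,1.17,-0.008,-1, 0,0,0,0.31,1.13,-0.008,-1, 0,0,0,0.59,1.02,-0.008,-1, 0,0,0,0.83,0.83,-0.008,-1,
```

Call:
step_arm --steps '[0,0,0,0.3,-1.14,-0.01,-1,0,0,0,0,-1.17,-0.01,-1,0,0,0,-0.31,-1.13,-0.01,-1,0,0,0,-0.59,-1.02,-0.01,-1,0,0,0,-0.83,-0.83,-0.01,-1,0,0,0,-1.02,-0.59,-0.01,-1,0,0,0,0,0,0,-1]'

```text
time: 10.32
eef_pos: [0.5132, -0.115, 0.1296]
orientation: [[-0.606, 0.795, 0.001], [0.795, 0.606, -0.001], [-0.002, 0.0, -1.0]]
wrist_force: [-1.1, -3.1, 3.9]
width: 0.0216
finger_force: 25.0
```

Call:
step_arm --steps '[0,0,0,-1.14,-0.3,-0.01,-1,0,0,0,-1.17,0,-0.01,-1,0,0,0,-1.13,0.31,-0.01,-1,0,0,0,-1.02,0.59,-0.01,-1,0,0,0,-0.83,0.83,-0.01,-1,0,0,0,-0.59,1.02,-0.01,-1,0,0,0,-0.3,1.14,-0.01,-1,0,0,0,0,1.17,-0.01,-1,0,0,0,0.31,1.13,-0.01,-1,0,0,0,0,0,0,-1]'

```text
time: 11.15
eef_pos: [0.4557, -0.0514, 0.1284]
orientation: [[-0.611, 0.792, -0.001], [0.792, 0.611, 0.002], [0.002, 0.001, -1.0]]
wrist_force: [-4.8, 4.3, 10.9]
width: 0.0216
finger_force: 25.0
```

Call:
step_arm --steps '[0,0,0,0.59,1.02,0,-1,0,0,0,0.83,0.83,0,-1,0,0,0,0.3,0.25,0,-1,0,0,0,0,0,0,-1,0,0,0,0,0,0,-1]'

```text
time: 11.57
eef_pos: [0.468, -0.0359, 0.1273]
orientation: [[-0.607, 0.795, -0.009], [0.795, 0.607, -0.003], [0.004, -0.009, -1.0]]
wrist_force: [-14.4, -9.5, 15.4]
width: 0.0216
finger_force: 25.0
```

```bash
python3 - <<'E'
import numpy as np
a=np.radians(127.5+18*np.arange(21));x=4.5*np.cos(a);y=4.5*np.sin(a)
for i in range(20):print("0,0,0,%.2f,%.2f,0.01,-1,"%(x[i+1]-x[i],y[i+1]-y[i]),end=" ")
E
```

```text
0,0,0,-0.97,-1.02,0.01,-1, 0,0,0,-0.61,-1.27,0.01,-1, 0,0,0,-0.18,-1.40,0.01,-1, 0,0,0,0.26,-1.38,0.01,-1, 0,0,0,0.67,-1.24,0.01,-1, 0,0,0,1.02,-0.97,0.01,-1, 0,0,0,1.27,-0.61,0.01,-1, 0,0,0,1.40,-0.18,0.01,-1, 0,0,0,1.38,0.26,0.01,-1, 0,0,0,1.24,0.67,0.01,-1, 0,0,0,0.97,1.02,0.01,-1, 0,0,0,0.61,1.27,0.01,-1, 0,0,0,0.18,1.40,0.01,-1, 0,0,0,-0.26,1.38,0.01,-1, 0,0,0,-0.67,1.24,0.01,-1, 0,0,0,-1.02,0.97,0.01,-1, 0,0,0,-1.27,0.61,0.01,-1, 0,0,0,-1.40,0.18,0.01,-1, 0,0,0,-1.38,-0.26,0.01,-1, 0,0,0,-1.24,-0.67,0.01,-1,
```

Call:
step_arm --steps '[0,0,0,0,0,0,-1,0,0,0,0,0,0,-1,0,0,0,-0.35,-0.28,0.1,-1,0,0,0,-0.97,-1.02,0.01,-1,0,0,0,-0.61,-1.27,0.01,-1,0,0,0,-0.18,-1.4,0.01,-1,0,0,0,0.26,-1.38,0.01,-1,0,0,0,0.67,-1.24,0.01,-1,0,0,0,1.02,-0.97,0.01,-1,0,0,0,1.27,-0.61,0.01,-1,0,0,0,1.4,-0.18,0.01,-1,0,0,0,1.38,0.26,0.01,-1,0,0,0,1.24,0.67,0.01,-1,0,0,0,0,0,0,-1]'

```text
time: 12.73
eef_pos: [0.5262, -0.1053, 0.1298]
orientation: [[-0.611, 0.792, 0.001], [0.792, 0.611, 0.0], [-0.001, 0.001, -1.0]]
wrist_force: [1.1, 1.1, 0.0]
width: 0.0218
finger_force: 25.0
```

Call:
step_arm --steps '[0,0,0,0.97,1.02,0.01,-1,0,0,0,0.61,1.27,0.01,-1,0,0,0,0.18,1.4,0.01,-1,0,0,0,-0.26,1.38,0.01,-1,0,0,0,-0.67,1.24,0.01,-1,0,0,0,-1.02,0.97,0.01,-1,0,0,0,-1.27,0.61,0.01,-1,0,0,0,-1.4,0.18,0.01,-1,0,0,0,-1.38,-0.26,0.01,-1,0,0,0,-1.24,-0.67,0.01,-1,0,0,0,0,0,0,-1]'

```text
time: 13.65
eef_pos: [0.4681, -0.0368, 0.1306]
orientation: [[-0.608, 0.794, 0.001], [0.794, 0.608, -0.001], [-0.002, 0.0, -1.0]]
wrist_force: [1.7, -7.2, -7.0]
width: 0.0213
finger_force: 25.0
```

Call:
step_arm --steps '[0,0,0,-0.97,-1.02,0.01,-1,0,0,0,-0.61,-1.27,0.01,-1,0,0,0,-0.18,-1.4,0.01,-1,0,0,0,0.26,-1.38,0.01,-1,0,0,0,0.67,-1.24,0.01,-1,0,0,0,1.02,-0.97,0.01,-1,0,0,0,1.27,-0.61,0.01,-1,0,0,0,1.4,-0.18,0.01,-1,0,0,0,1.38,0.26,0.01,-1,0,0,0,1.24,0.67,0.01,-1,0,0,0,0,0,0,-1]'

```text
time: 14.57
eef_pos: [0.5271, -0.1045, 0.132]
orientation: [[-0.611, 0.791, 0.002], [0.791, 0.611, 0.0], [-0.001, 0.002, -1.0]]
wrist_force: [2.1, 0.3, -0.4]
width: 0.0219
finger_force: 25.0
```

Call:
step_arm --steps '[0,0,0,0.97,1.02,0.01,-1,0,0,0,0.61,1.27,0.01,-1,0,0,0,0.18,1.4,0.01,-1,0,0,0,-0.26,1.38,0.01,-1,0,0,0,-0.67,1.24,0.01,-1,0,0,0,-1.02,0.97,0.01,-1,0,0,0,-1.27,0.61,0.01,-1,0,0,0,-1.4,0.18,0.01,-1,0,0,0,-1.38,-0.26,0.01,-1,0,0,0,-1.24,-0.67,0.01,-1,0,0,0,0,0,0,-1,0,0,0,0,0,0,-1,0,0,0,0,0,0,-1,0,0,0,0,0,0,-1]'

```text
time: 15.73
eef_pos: [0.4698, -0.0356, 0.1327]
orientation: [[-0.609, 0.793, 0.001], [0.793, 0.609, -0.001], [-0.002, 0.0, -1.0]]
wrist_force: [1.2, -5.8, -7.2]
width: 0.0215
finger_force: 25.0
```

```bash
python3 - <<'E'
from h import *
im=shot("side","s4");a=im[170:290,230:390];cv2.imwrite("pics/s4z.png",cv2.resize(a[...,::-1],None,fx=4,fy=4,interpolation=cv2.INTER_CUBIC))
s=robot.sense();p=s["eef_pos"];print(p,np.degrees(np.arctan2(p[1]+.0721,p[0]-.4962)),s["wrist_force"],s["finger_force"],s["width"],s["joint_vel"])
E
```

```text
[ 0.469827   -0.03556212  0.1326967 ] 125.82170751373847 [ 1.04937979 -6.02853633 -7.37905344] 24.995851814746857 0.021917403120371843 [-0.00159877  0.00070565  0.00028759 -0.00154295  0.00139018 -0.00223867
 -0.00130901]
```

View pics/s4z.png

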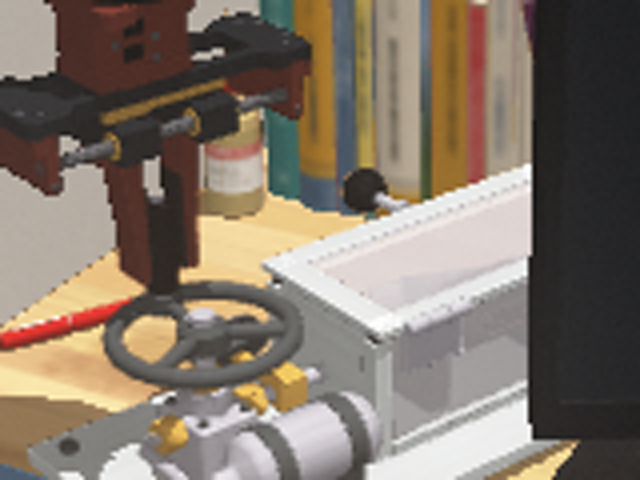

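The side view shows the fingers gripping the crank at about (270,222), with the lid down. The crank is within about 2° of its stop direction after two turns, and everything is still.

```bash
python3 -c "
from bench import robot
print(robot.finish_job())"
```

```text
the job is handed in; nothing more can be done
None
```

I handed in the job after about 16 s of the 70 s allowed: the guard is down on the box, and the valve was closed to its stop, then opened two turns to within about 2° by arm position. The gripper still holds the crank at 25 N, and I saw no tools or parts moved, but the hand-in gave no verdict.

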